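# Lay the column-fitting kit out on its shadow tiles

### The arm

A 6-joint arm with a two-finger parallel gripper is mounted at the origin on a cart in front of the work surface, level with it; the furniture and walls round the work are solid. World frame = base frame: x ahead of the robot, y to its left, z up, the work surface at z = 0. Lengths are in m, angles in rad, forces in N, time in s.
With the tool pointing down it reaches from about 0.275 to 0.725 m from the base axis. Payload 5.6 kg.
Tool frame: the origin (TCP) lies at the very end of the fingers, on their centre line; the grasp point (between the pads) lies 19 mm behind it; z points along the fingers, y is the line along which they close (so a half turn about z gives the same grasp; the last joint's range is limited). The gripper opens to 85 mm and grips with 20 to 120 N. Pads are 22 mm wide; open, the fingers measure 114 mm over their backs; the gripper's body (76 mm by 85 mm) begins 54 mm behind the grasp point. The pads swing forward as they close: fully open they stand 13 mm farther back than shut.
Start: joints at [-0.908, 0.255, 0.108, 0, -1.424, -0.285], TCP at [0.203, -0.511, 0.231] pointing down, gripper open.
Joint ranges: [-2.95, 2.95], [-1.21, 1.97], [-1.09, 1.5], [-2.87, 1.71], [-2.94, -0.07], [-3.05, 3.05]. Speed limits (rad/s): [2.57, 2.57, 3.14, 3.14, 3.14, 3.14].

### API

Orientations are given as a 3x3 rotation matrix whose columns are the frame's x, y, z axes.
In Python, from plant import manip, camera gives the robot as it stands.
- The arm moves only by the shell command python3 -m crank 'ROWS' [FORCE]. ROWS is JSON, a list of rows, each a list of 7 numbers: the shift along the tool's x, y, z in units of 30 mm (1.0 is 30 mm), then the turn, a rotation vector about the tool's x, y, z in units of 5 degrees (1.0 is 5 degrees), then the opening, from -1 (shut) to 1 (fully open), so that 0 is half open. In form: [[dx, dy, dz, wx, wy, wz, grip], ...]. A call has 1 to 20 rows; each row shifts and turns the commanded pose from where the row before left it, along the tool's axes as they then stand; what a row does not reach is not made up. A row lasts 1/12 s, in which the tool goes at most 41.7 mm and 7.16 degrees, less where a joint would pass 70% of its speed; a pose out of reach is approached as far as the arm can. A call is refused whole if a number of a shift passes 1 or a number of a turn 1, either way. A call with a gripper value outside its range is refused whole. The fingers move at their own pace and stop on an object; FORCE is the grip in N (left out, the last holds). Time passes only in rows, so rows that do not move let the fingers close. It gives the time, the measured TCP pose, the force, the opening and the grip force at its end, in the units of the state.
- manip.sense(): the state, without advancing time (a new reading comes with each control period).
- camera(name): name is "side" or "top"; returns a dict with "image" (420x560x3 uint8, blue, green, red), "depth" (420x560 float32, m along the optical axis (not along the pixel's ray), 0 where there is no reading), "fx", "fy", "cx", "cy" (pixels), "world_to_cam" (4x4, takes a point from world to camera coordinates). Camera axes: x right, y down, z forward; pixel columns grow to the right and rows downward; lengths in m; the calibration is good to about 2 mm. A picture is of the moment at which its call begins.
- manip.hand_in(): hands the job in; it is judged then, once.
The state is a dict: "t": time; "joint_pos": joint angles; "joint_vel": joint speeds; "tau": joint torques, N m; "eef_pos": TCP position; "orientation": TCP orientation; "force": force on the tool from outside, world axes, zero at the start; "wrist_torque": the same for the moment, N m; "width": opening from 0.0 (shut) to 1.0 (fully open); "grasp_force": force on a finger pad.
Only numpy, scipy, OpenCV 4.12 (cv2) and the standard library are available. Lean on these libraries where they do the work, as an engineer would, in place of code of your own. Each camera call takes 0.05 s, during which the arm holds its last target. There are 200 camera calls.

### The job

Set the roll of white tape, the white-lidded jar of fittings, the grooved clamp block and the tweezers each on the black tile that shows its yellow silhouette, centred on and lined up with the silhouette, the jar upright and the tape and the block lying flat, groove up. Set them down rather than dropping them, and leave the light-blue-lidded jar and the loose blue cap where they stand.

Things in the scene. Friction and masses are not known exactly. Their poses are not given: they have to be found in the camera images.
- tape_roll: Roll of white thread tape with a blue core, lying flat: a ring 48 mm in outside diameter, hole about 20 mm across, 13 mm high; 0.03 kg. Origin: centre of its underside; z up along its axis.
- fitting_jar: Small clear jar with a white screw lid, holding tube fittings, standing upright: 45 mm in diameter, 58 mm high (lid, 45 mm wide, from 46 mm up); 0.07 kg. Origin: centre of its underside; z up.
- clamp_block: White machined clamp block, a flat oblong bar with a groove along its upper face: 34 mm (x) by 75 mm (y) by 14 mm high; 0.08 kg. Origin: centre of its underside; y along its length, z up.
- tweezers: Rigid steel tweezers lying flat: 8 mm wide (x), 112 mm long (y), 8 mm high; the two legs are joined at the +y end; 0.018 kg. Origin: centre of its underside, half way along; y along its length.
- tile_ring: Tile 76 x 76 mm, black plastic plate 4 mm thick lying fixed flat on the table, a small steel screw head in each corner, with a yellow silhouette inlaid flush in its middle: a ring 51 mm across with a black centre 21 mm across (for the roll of tape). Origin: middle of its underside (z = 0), so its top face is at z = 0.004; z up.
- tile_disc: Tile 76 x 76 mm, black plastic plate 4 mm thick lying fixed flat on the table, a small steel screw head in each corner, with a yellow silhouette inlaid flush in its middle: a full disc 48 mm across (for the jar of fittings). Origin: middle of its underside (z = 0), so its top face is at z = 0.004; z up.
- tile_block: Tile 70 mm (x) x 100 mm (y), black plastic plate 4 mm thick lying fixed flat on the table, a small steel screw head in each corner, with a yellow silhouette inlaid flush in its middle: a plain oblong 37 x 78 mm, long along y (for the clamp block). Origin: middle of its underside (z = 0), so its top face is at z = 0.004; z up.
- tile_tweezers: Tile 48 mm (x) x 140 mm (y), black plastic plate 4 mm thick lying fixed flat on the table, a small steel screw head in each corner, with a yellow silhouette inlaid flush in its middle: a narrow bar 12 x 116 mm along y, split by a black line from its -y end (for the tweezers; either way round will do). Origin: middle of its underside (z = 0), so its top face is at z = 0.004; z up.
- sample_jar: Bystander: small clear jar with a light blue screw lid, 41 mm in diameter, 53 mm high, loose. Not to be moved. Origin: centre of its underside.
- blue_cap: Bystander: loose dark blue ribbed screw cap, 52 mm in diameter, 25 mm high. Not to be moved. Origin: centre of its underside.
There are look-alikes about, which are no part of the job. Several things look just like the clamp_block: the one meant starts farthest from the robot's base. There is more than one size of the fitting_jar; the one meant has the size given above.

How it is judged:
By the outcome, as a careful person would: the job done as asked, in the order asked, and still so for the second after the job is handed in, with the robot touching nothing.
It also fails if it takes over 112 s, if anything falls off the work surface, if the arm or the gripper's body presses on something with over 40 N, if the wrist force passes 120 N, or if a joint passes its speed limit or range.

## Working session

There is one attempt and no reset: what is moved stays moved. The work goes in short steps, Python scripts to look and compute and a shell command to move; the robot and the scene stay as the last step left them, time stands still between calls to the robot, and variables do not carry over. Pictures are saved under pics/ and viewed, at most 14 in all, crops included, and the job is handed in when it is done.

```bash
ls; mkdir -p pics; python3 - <<'E'
from plant import manip,camera
import cv2,numpy as np
for n in("top","side"):
    c=camera(n);cv2.imwrite(f"pics/{n}0.png",c["image"]);print(n,c["fx"],c["fy"],c["cx"],c["cy"],np.round(c["world_to_cam"],4).tolist())
print(manip.sense())
E
```

```text
pics
top 468.0772370977031 468.0772370977031 280.22434250725973 215.28638634289194 [[-0.0101, -0.9999, -0.0107, -0.0138], [-0.9812, 0.012, -0.1928, 0.4839], [0.1929, 0.0085, -0.9812, 1.1736], [0.0, 0.0, 0.0, 1.0]]
side 387.1072601870453 387.1072601870453 286.73022786656 209.44170045985254 [[0.9488, -0.3152, -0.0216, -0.4664], [-0.1714, -0.4561, -0.8733, 0.0941], [0.2654, 0.8322, -0.4868, 0.7744], [0.0, 0.0, 0.0, 1.0]]
{'t': 0.1, 'joint_pos': array([-9.08408973e-01,  2.55694152e-01,  1.07134175e-01, -4.01707759e-04,
       -1.42389532e+00, -2.84558114e-01]), 'joint_vel': array([-0.00119656, -0.00056369,  0.0045566 ,  0.00238992, -0.00094681,
       -0.00140126]), 'tau': array([-2.82451932e-03, -3.87604201e+01,  2.38474399e+01,  5.37790060e+00,
       -3.78888566e-03, -1.28844272e-05]), 'eef_pos': array([ 0.20275922, -0.51079107,  0.23048611]), 'orientation': array([[-9.29489408e-01, -3.68848128e-01, -7.06912425e-04],
       [-3.68848796e-01,  9.29488115e-01,  1.55251779e-03],
       [ 8.44234188e-05,  1.70379263e-03, -9.99998545e-01]]), 'force': array([0.17880104, 0.27094945, 0.06102526]), 'wrist_torque': array([ 0.04873967, -0.0241632 ,  0.03839826]), 'grasp_force': 0.0, 'width': 1.0015518852248149}
```

View pics/top0.png

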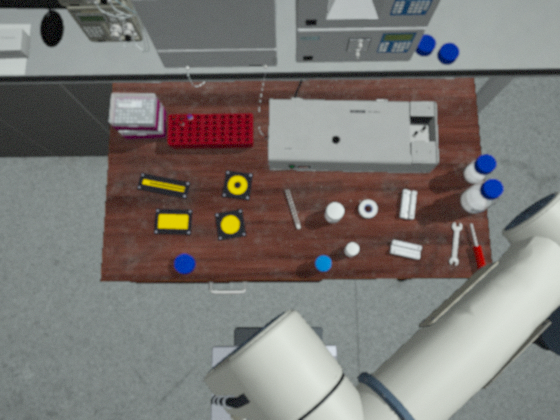

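View pics/side0.png

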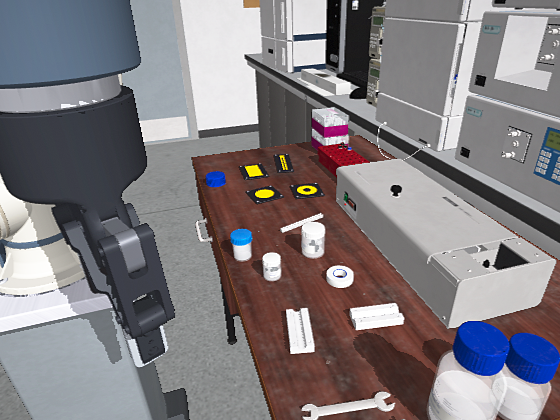

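The top view shows:
- **Tape:** (368,208).
- **White-lidded jars:** (334,212), big, and (351,250), small.
- **Blocks:** (407,204) and (405,250).
- **Tweezers:** (292,209).
- **Tiles:** ring (237,184), disc (230,224), block (173,222), tweezers (163,185).
- **Bystanders:** light-blue-lidded jar (323,264) and blue cap (185,264).

The side view shows the same things: big jar (313,240), small jar (272,266), tape (340,276), blocks (376,316) and (299,330).

Next I'll measure them and enlarge the candidates.

```bash
cat > h.py <<'E'
from plant import manip,camera
import cv2,numpy as np
def ray(c,u,v):
    W=np.array(c["world_to_cam"]);R,t=W[:3,:3],W[:3,3]
    d=R.T@np.array([(u-c["cx"])/c["fx"],(v-c["cy"])/c["fy"],1.]);return -R.T@t,d
def onz(c,u,v,z):
    o,d=ray(c,u,v);return o+d*(z-o[2])/d[2]
def tri(c1,p1,c2,p2):
    o1,d1=ray(c1,*p1);o2,d2=ray(c2,*p2)
    s=np.linalg.lstsq(np.c_[d1,-d2],o2-o1,rcond=None)[0]
    a,b=o1+s[0]*d1,o2+s[1]*d2;return (a+b)/2,np.linalg.norm(a-b)
def cloud(c):
    h,w=c["depth"].shape;v,u=np.mgrid[:h,:w];z=c["depth"].astype(float)
    W=np.array(c["world_to_cam"]);P=np.stack([(u-c["cx"])/c["fx"]*z,(v-c["cy"])/c["fy"]*z,z],-1)
    return (P-W[:3,3])@W[:3,:3]
def masks(c):
    h=cv2.cvtColor(c["image"],cv2.COLOR_BGR2HSV);H,S,V=cv2.split(h)
    return {"yellow":(H>20)&(H<36)&(S>120)&(V>120),"white":(S<70)&(V>130)}
def blobs(m,box,amin=20):
    k=np.zeros_like(m);x0,y0,x1,y1=box;k[y0:y1,x0:x1]=m[y0:y1,x0:x1]
    cs=cv2.findContours(k.astype(np.uint8),cv2.RETR_EXTERNAL,cv2.CHAIN_APPROX_NONE)[0]
    return [q for q in cs if cv2.contourArea(q)>amin]
def rect(c,q,z):
    P=np.array([onz(c,*p,z)[:2] for p in q[:,0].astype(float)])
    (x,y),(w,h),a=cv2.minAreaRect((P*1000).astype(np.float32))
    if w<h: w,h,a=h,w,a+90
    M=cv2.moments((P*1000).astype(np.float32))
    return np.round([x,y,w,h,a%180,M['m10']/M['m00'],M['m01']/M['m00']],1)
E
python3 - <<'E'
from h import *
t,s=camera("top"),camera("side")
box={"top":(110,160,460,285),"side":(200,140,420,365)}
for n,c in(("top",t),("side",s)):
    C=cloud(c)
    for k,m in masks(c).items():
        for q in blobs(m,box[n]):
            mk=np.zeros(m.shape,np.uint8);cv2.drawContours(mk,[q],-1,1,-1)
            z=C[mk>0][:,2];M=cv2.moments(q);u,v=M['m10']/M['m00'],M['m01']/M['m00']
            zz=np.median(z) if k=="yellow" else np.percentile(z,80)
            print(n,k,np.round([u,v],1),"area",cv2.contourArea(q),"z",np.round(np.percentile(z,[20,50,80,95])*1e3),"rect",rect(c,q,zz))
a=cv2.resize(t["image"][180:280,260:440],None,fx=4,fy=4,interpolation=cv2.INTER_CUBIC)
b=cv2.resize(s["image"][200:365,225:425],None,fx=3.6,fy=3.6,interpolation=cv2.INTER_CUBIC)
cv2.imwrite("pics/cropt.png",a);cv2.imwrite("pics/crops.png",b)
E
```

```text
top yellow [229.9 224.1] area 269.5 z [2. 4. 6. 8.] rect [4.699e+02 1.168e+02 4.960e+01 4.860e+01 4.000e-01 4.697e+02 1.170e+02]
top yellow [172.9 221.1] area 421.0 z [2. 5. 7. 9.] rect [478.6 271.9  83.3  41.2  89.3 479.6 271.2]
top yellow [162.8 185. ] area 212.0 z [2. 5. 7. 9.] rect [580.5 302.3 118.2  17.   77.8 580.6 302.4]
top yellow [237.1 184.6] area 291.5 z [2. 4. 6. 8.] rect [578.9  99.3  54.8  53.7 135.6 579.2  98.5]
top white [120.7 283.2] area 31.5 z [-804. -799. -794. -790.] rect [358.5 674.3 109.    8.6  89.4 357.8 682.1]
top white [433.5 281.8] area 230.0 z [-805. -800. -796. -792.] rect [ 350.9 -654.2  250.4   21.4   89.4  349.4 -669.1]
top white [343.2 282.4] area 344.5 z [-805. -800. -796. -790.] rect [ 356.3 -145.5  724.8   21.4   89.4  351.1 -279.9]
top white [352.1 248.6] area 141.5 z [29. 41. 43. 46.] rect [ 395.  -203.2   36.2   33.7   89.3  394.8 -203.5]
top white [405.9 249. ] area 392.0 z [ 6. 11. 15. 18.] rect [ 395.5 -348.6   79.5   38.5   77.   395.6 -348.7]
top white [455.  243.7] area 204.0 z [1. 3. 6. 8.] rect [ 411.9 -480.3  112.6   23.7  173.2  409.
[... 1607 characters left out ...]
  102.3   99.9  478.2 -181.7]
side white [216.3 315.2] area 3387.5 z [-804. -801. -798. -795.] rect [ 328.9  930.1 1329.1  196.8   89.9  338.7  720.6]
side white [350.4 210.4] area 53.0 z [20. 26. 31. 33.] rect [609.6 -80.8  77.6  22.2  91.  610.8 -85.5]
side white [390.4 191.2] area 3710.0 z [95. 96. 96. 97.] rect [ 694.2 -131.9  415.8  172.6   87.8  676.7 -115.5]
side white [403.5 151. ] area 216.5 z [ 49.  56.  99. 100.] rect [801.3  39.2 189.2 100.6  55.1 816.2  41.8]
side white [332.4 141.7] area 88.5 z [40. 44. 49. 53.] rect [737.5 285.4  92.8  45.5 158.  738.2 293.3]
side white [225.6 145.8] area 650.0 z [-807. -803. -798. -793.] rect [ 823.8 2777.3  559.4  429.4  172.7  785.  2770. ]
```

View pics/cropt.png

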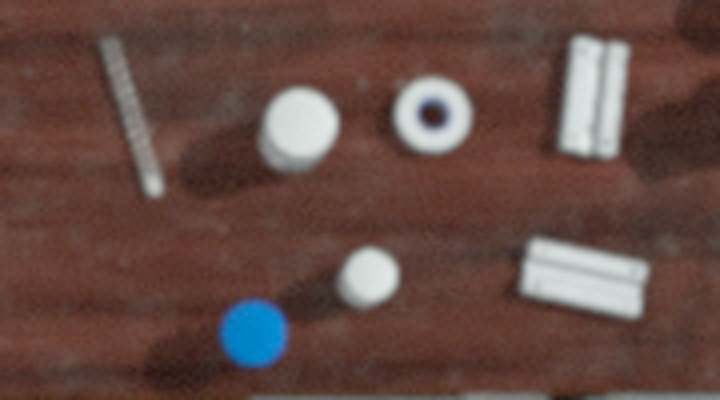

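View pics/crops.png

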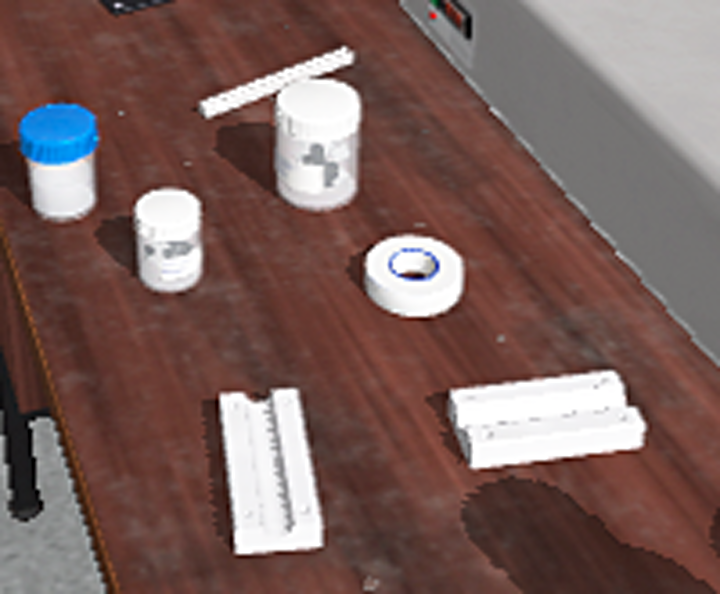

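Two blocks look alike, at top (408,204) and (406,249). They are about 0.63 m and 0.53 m from the base, so the far one at (408,204) is meant. There are also two white-lidded jars, at (334,211) with a 47 mm lid 59 mm up and at (352,249) with a 34 mm lid 43 mm up. The one at (334,211) fits the 45 x 58 mm given. Both crops confirm the picks, so I'll refine the poses using both views.

```bash
cat > meas.py <<'E'
from h import *
def pca(P):
    m=P.mean(0);w,v=np.linalg.eigh(np.cov((P-m).T));return m*1e3,np.degrees(np.arctan2(v[1,1],v[0,1]))%180,np.sqrt(12*w[::-1])*1e3
def side_top(c,C,x,y,r,z0,z1,color=None):
    m=(np.hypot(C[...,0]-x,C[...,1]-y)<r)&(C[...,2]>z0)&(C[...,2]<z1)
    if color is not None: m&=color
    return m
def seg(c,m,z):
    v,u=np.nonzero(m);return np.array([onz(c,a,b,z)[:2] for a,b in zip(u,v)])
E
cat > m1.py <<'E'
from meas import *
t,s=camera("top"),camera("side");mt,ms=masks(t),masks(s);Ct,Cs=cloud(t),cloud(s)
print("yellow")
for n,x,y,r in(("ring",.579,.098,.04),("disc",.470,.117,.04),("block",.479,.271,.06),("twz",.580,.302,.08)):
    for c,C,m in((t,Ct,mt),(s,Cs,ms)):
        k=side_top(c,C,x,y,r,-.02,.03,m["yellow"]);a=pca(seg(c,k,.004));print(n,np.round(a[0],1),np.round(a[1],1),np.round(a[2],1),k.sum(),"z",np.round(np.median(C[k][:,2])*1e3,1))
print("tops")
for n,x,y,r,z in(("tape",.507,-.256,.04,.013),("jar",.489,-.161,.04,.058),("block",.516,-.365,.06,.014),("twz",.505,-.055,.075,.008)):
    k=side_top(s,Cs,x,y,r,z-.0025,z+.004)
    q=cv2.convexHull(np.float32(seg(s,k,z)*1e3));R=cv2.minAreaRect(q);a=pca(seg(s,k,z))
    print(n,"side",np.round(a[0],1),np.round(a[1],1),np.round(a[2],1),"rect",np.round(R[0],1),np.round(R[1],1),round(R[2],1),"zmed",np.round(np.median(Cs[k][:,2])*1e3,1))
    g=cv2.cvtColor(t["image"],cv2.COLOR_BGR2HSV);w=(g[...,1]<90)&(g[...,2]>110)
    k=side_top(t,Ct,x,y,r,z-.009,z+.012,w)
    q=cv2.convexHull(np.float32(seg(t,k,z)*1e3));R=cv2.minAreaRect(q);a=pca(seg(t,k,z))
    print(n,"top ",np.round(a[0],1),np.round(a[1],1),np.round(a[2],1),"rect",np.round(R[0],1),np.round(R[1],1),round(R[2],1),"zmed",np.round(np.median(Ct[k][:,2])*1e3,1))
E
python3 m1.py
```

```text
yellow
ring [579.2  98.4] 39.4 [50.8 50.3] 296 z 4.4
ring [577.   94.8] 129.4 [49.7 48.1] 124 z 3.5
disc [469.7 117.1] 168.2 [46.1 45.4] 296 z 4.5
disc [467.9 113.8] 117.4 [43.4 43.1] 133 z 3.4
block [479.6 271.3] 87.6 [82.5 41.6] 463 z 4.7
block [477.6 267.1] 86.9 [81.  39.7] 151 z 3.2
twz [580.7 302.2] 78.0 [118.7  16.9] 256 z 4.6
twz [578.6 296.3] 78.3 [122.1  15.8] 68 z 3.2
tops
tape side [ 504.5 -259. ] 66.3 [46.6 44.6] rect [ 503.5 -258.6] [48.1 45.7] 63.3 zmed 12.5
tape top  [ 505.8 -254.3] 153.0 [46.8 44.8] rect [ 505.5 -254. ] [47.2 46.8] 42.8 zmed 12.6
jar side [ 489.9 -165.2] 69.0 [40.5 38. ] rect [ 489.6 -165.7] [43.3 43.7] 69.6 zmed 57.8
jar top  [ 491.3 -160.6] 162.5 [39.7 38.8] rect [ 492.4 -161. ] [42.  43.1] 44.2 zmed 58.4
block side [ 515.5 -366.9] 169.1 [75.4 41.4] rect [ 515.8 -366.7] [35.6 75.3] 79.8 zmed 13.3
block top  [ 516.3 -362.4] 169.5 [76.1 36.6] rect [ 516.8 -362.8] [38.7 78. ] 75.9 zmed 12.0
twz side [504.8 -57.8] 15.8 [117.3  12.4] rect [508.4 -56.9] [111.2  12.2] 16.8 zmed 6.9
twz top  [504.  -55.7] 17.2 [104.8  16.9] rect [510.8 -59.4] [110.4  26. ] 15.9 zmed 3.8
```

```bash
cat > d.py <<'E'
# d.py x y z(mm) yawdeg : rotation first (units), then shift in the turned tool frame (units)
import sys,numpy as np
from plant import manip
from scipy.spatial.transform import Rotation as Ro
s=manip.sense();x,y,z,a=map(float,sys.argv[1:5]);a=np.radians(a);R=s["orientation"]
Y=np.array([np.cos(a),np.sin(a),0])
if Y@R[:,1]<0:Y=-Y
Z=np.array([0,0,-1.]);T=np.c_[np.cross(Y,Z),Y,Z]
rv=Ro.from_matrix(R.T@T).as_rotvec()
print("t",round(s["t"],2),"turn",np.round(np.degrees(rv)/5,2),"shift",np.round(T.T@(np.array([x,y,z])/1e3-s["eef_pos"])/.03,2),"F",np.round(s["force"],1),"w",round(s["width"],3),"gf",round(s["grasp_force"],1),"pos",np.round(s["eef_pos"]*1e3,1),"q6",round(s["joint_pos"][5],2))
E
python3 d.py 505 -256.5 60 90
```

```text
t 0.3 turn [ 0.01 -0.    4.33] shift [-10.07   8.49   5.7 ] F [-1.   0.2 -0. ] w 1.001 gf 0.0 pos [ 202.8 -511.1  231. ] q6 -0.28
```

```bash
python3 -m crank '[[0,0,0,0,0,0.866,0.46],[0,0,0,0,0,0.866,0.46],[0,0,0,0,0,0.866,0.46],[0,0,0,0,0,0.866,0.46],[0,0,0,0,0,0.866,0.46],[-0.84,0.71,0.3,0,0,0,0.46],[-0.84,0.71,0.3,0,0,0,0.46],[-0.84,0.71,0.3,0,0,0,0.46],[-0.84,0.71,0.3,0,0,0,0.46],[-0.84,0.71,0.3,0,0,0,0.46],[-0.84,0.71,0.3,0,0,0,0.46],[-0.84,0.71,0.3,0,0,0,0.46],[-0.84,0.71,0.3,0,0,0,0.46],[-0.84,0.71,0.3,0,0,0,0.46],[-0.84,0.71,0.3,0,0,0,0.46],[-0.84,0.71,0.3,0,0,0,0.46],[-0.84,0.71,0.3,0,0,0,0.46],[0,0,0,0,0,0,0.46],[0,0,0,0,0,0,0.46]]' 30; python3 d.py 505 -256.5 1 90
python3 - <<'E'
from h import *
s=camera("side");cv2.imwrite("pics/side1.png",cv2.resize(s["image"][100:330,200:480],None,fx=2.5,fy=2.5))
E
```

```text
t: 1.88
eef_pos: [0.5059, -0.2544, 0.1223]
orientation: [[-1.0, -0.003, -0.002], [-0.003, 1.0, 0.0], [0.002, 0.0, -1.0]]
force: [0.5, -0.7, 0.5]
width: 0.733
grasp_force: 0.0
t 1.88 turn [ 0.01 -0.02  0.03] shift [ 0.03 -0.07  4.04] F [ 0.5 -0.7  0.5] w 0.733 gf 0.0 pos [ 505.9 -254.4  122.3] q6 -1.38
```

View pics/side1.png

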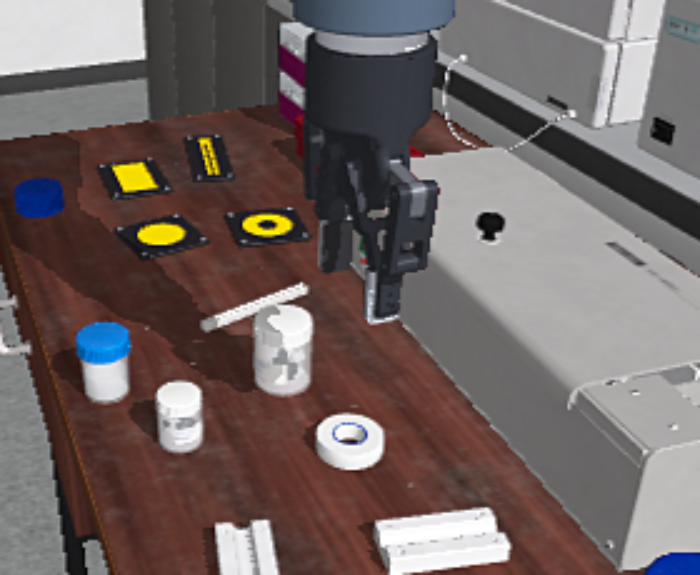

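The open fingers are above the tape and in line with it. I'll go down.

```bash
python3 -m crank '[[0.03,-0.07,0.6,0,0,0,0.46],[0,0,0.8,0,0,0,0.46],[0,0,0.8,0,0,0,0.46],[0,0,0.8,0,0,0,0.46],[0,0,0.5,0,0,0,0.46],[0,0,0.3,0,0,0,0.46],[0,0,0.2,0,0,0,0.46],[0,0,0,0,0,0,0.46],[0,0,0,0,0,0,0.46]]'; python3 d.py 505 -256.5 1 90
```

```text
t: 2.68
eef_pos: [0.5048, -0.2583, 0.0042]
orientation: [[-1.0, 0.0, 0.001], [0.0, 1.0, -0.001], [-0.001, -0.001, -1.0]]
force: [0.2, 0.3, 0.3]
width: 0.732
grasp_force: 0.0
t 2.68 turn [-0.01  0.01 -0.  ] shift [-0.01  0.06  0.11] F [0.2 0.3 0.3] w 0.732 gf 0.0 pos [ 504.8 -258.3    4.2] q6 -1.37
```

```bash
python3 -m crank '[[0,0,0.13,0,0,0,0.46],[0,0,0,0,0,0,0.1],[0,0,0,0,0,0,-0.1],[0,0,0,0,0,0,-0.1],[0,0,0,0,0,0,-0.1],[0,0,0,0,0,0,-0.1],[0,0,0,0,0,0,-0.1],[0,0,0,0,0,0,-0.1]]' 30; python3 d.py 505 -256.5 1 90;python3 -m crank '[[0,0,0,0,0,0,-0.1]]'; python3 m1.py | grep tape
```

```text
t: 3.35
eef_pos: [0.5049, -0.2578, 0.0001]
orientation: [[-1.0, -0.0, 0.001], [-0.0, 1.0, -0.0], [-0.001, -0.0, -1.0]]
force: [-0.7, 1.6, 5.8]
width: 0.539
grasp_force: 31.2
t 3.35 turn [-0.01  0.01  0.  ] shift [-0.    0.04 -0.03] F [-0.7  1.6  5.8] w 0.539 gf 31.2 pos [ 5.049e+02 -2.578e+02  1.000e-01] q6 -1.37
t: 3.43
eef_pos: [0.5049, -0.2578, 0.0001]
orientation: [[-1.0, -0.0, 0.001], [-0.0, 1.0, -0.001], [-0.001, -0.001, -1.0]]
force: [-1.5, 0.5, 5.5]
width: 0.534
grasp_force: 31.2
tape side [ 496.8 -258.1] 85.3 [66.9 28.9] rect [ 501.7 -260.2] [39.2 71.7] 11.8 zmed 12.6
tape top  [ 490.2 -252.9] 77.3 [33.2 14.3] rect [ 489.5 -253. ] [36.2 15.7] 70.3 zmed 13.1Traceback (most recent call last):
  File "m1.py", line 14, in <module>
    q=cv2.convexHull(np.float32(seg(t,k,z)*1e3));R=cv2.minAreaRect(q);a=pca(seg(t,k,z))
cv2.error: OpenCV(4.12.0) /io/opencv/modules/imgproc/src/convhull.cpp:143: error: (-215:Assertion failed) total >= 0 && (depth == CV_32F || depth == CV_32S) in function 'convexHull'
```

```bash
python3 -m crank '[[0,0,-0.3,0,0,0,-0.1],[0,0,-0.8,0,0,0,-0.1],[0,0,-1,0,0,0,-0.1],[0,0,-1,0,0,0,-0.1],[0,0,-0.8,0,0,0,-0.1],[-0.2,0.8,0,0,0,0,-0.1],[-0.2,0.98,0,0,0,0,-0.1],[-0.2,0.98,0,0,0,0,-0.1],[-0.2,0.98,0,0,0,0,-0.1],[-0.2,0.98,0,0,0,0,-0.1],[-0.2,0.98,0,0,0,0,-0.1],[-0.2,0.98,0,0,0,0,-0.1],[-0.2,0.98,0,0,0,0,-0.1],[-0.2,0.98,0,0,0,0,-0.1],[-0.2,0.98,0,0,0,0,-0.1],[-0.2,0.98,0,0,0,0,-0.1],[-0.2,0.98,0,0,0,0,-0.1],[0,0,0,0,0,0,-0.1],[0,0,0,0,0,0,-0.1],[0,0,0,0,0,0,-0.1]]'; python3 d.py 578.1 96.6 30 90; python3 d.py 578.1 96.6 30 90
python3 - <<'E'
from h import *
s,t=camera("side"),camera("top")
a=cv2.resize(s["image"][90:240,230:380],None,fx=2.6,fy=2.6);b=cv2.resize(t["image"][120:270,160:310],None,fx=2.6,fy=2.6)
cv2.imwrite("pics/held1.png",np.hstack([a,b]))
E
```

```text
t: 5.2
eef_pos: [0.5761, 0.0895, 0.1164]
orientation: [[-1.0, -0.0, -0.001], [-0.0, 1.0, -0.0], [0.001, -0.0, -1.0]]
force: [-0.2, -0.2, 0.4]
width: 0.533
grasp_force: 30.9
t 5.2 turn [-0.   -0.01  0.  ] shift [-0.07  0.24  2.88] F [-0.2 -0.2  0.4] w 0.533 gf 30.9 pos [576.1  89.5 116.4] q6 -1.99
t 5.2 turn [-0.   -0.01  0.  ] shift [-0.07  0.24  2.88] F [-0.2 -0.2  0.4] w 0.533 gf 30.9 pos [576.1  89.5 116.4] q6 -1.99
```

View pics/held1.png

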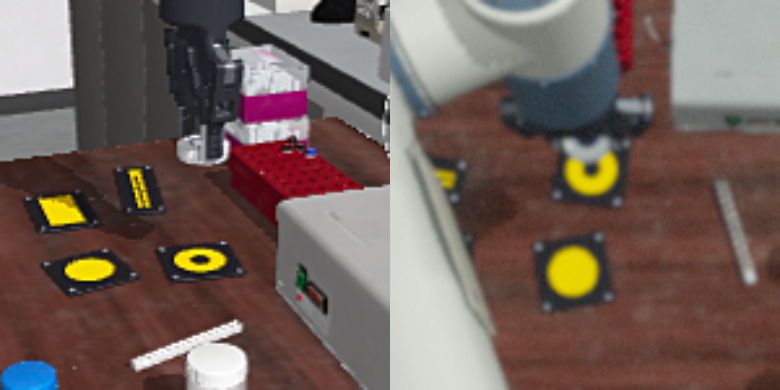

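The tape is held level, just short of the ring tile. I'll lower it.

```bash
python3 -m crank '[[-0.07,0.24,0.5,0,0,0,-0.1],[0,0,0.8,0,0,0,-0.1],[0,0,0.8,0,0,0,-0.1],[0,0,0.4,0,0,0,-0.1],[0,0,0.2,0,0,0,-0.1],[0,0,0,0,0,0,-0.1],[0,0,0,0,0,0,-0.1],[0,0,0,0,0,0,-0.1]]'; python3 d.py 578.1 96.6 5 90
cat > tp.py <<'E'
from meas import *
import sys
x,y,r,z0,z1,zp=[float(v)/1e3 for v in sys.argv[1:7]]
s=camera("side");C=cloud(s);k=side_top(s,C,x,y,r,z0,z1,masks(s)["white"])
q=np.float32(seg(s,k,zp)*1e3);print(np.round(pca(q/1e3)[0],1),np.round(pca(q/1e3)[1],1),cv2.minAreaRect(cv2.convexHull(q)),np.median(C[k][:,2]))
E
python3 tp.py 577 94 35 30 60 40
```

```text
t: 5.97
eef_pos: [0.5795, 0.0968, 0.0368]
orientation: [[-1.0, 0.0, 0.002], [0.0, 1.0, 0.001], [-0.002, 0.001, -1.0]]
force: [-0.5, -0.1, -0.7]
width: 0.538
grasp_force: 30.9
t 5.97 turn [ 0.01  0.03 -0.  ] shift [ 0.05 -0.01  1.06] F [-0.5 -0.1 -0.7] w 0.538 gf 30.9 pos [579.5  96.8  36.8] q6 -2.0
[576.3  99.2] 81.4 ((581.5565185546875, 100.28872680664062), (74.56222534179688, 44.204872131347656), 67.84498596191406) 0.047400284089597046
```

```bash
python3 -m crank '[[0.04,0,0.4,0,0,0,-0.1],[0,0,0.4,0,0,0,-0.1],[0,0,0.15,0,0,0,-0.1],[0,0,0.1,0,0,0,-0.1],[0,0,0.03,0,0,0,-0.1],[0,0,0,0,0,0,-0.1],[0,0,0,0,0,0,-0.1]]'; python3 d.py 578.1 96.6 4.1 90
```

```text
t: 6.6
eef_pos: [0.5778, 0.0969, 0.0041]
orientation: [[-1.0, -0.0, 0.001], [-0.0, 1.0, 0.0], [-0.001, 0.0, -1.0]]
force: [-2.8, 0.0, 5.5]
width: 0.536
grasp_force: 31.4
t 6.6 turn [0.   0.01 0.  ] shift [-0.01 -0.01  0.  ] F [-2.8  0.   5.5] w 0.536 gf 31.4 pos [577.8  96.9   4.1] q6 -2.0
```

```bash
python3 -m crank '[[0,0,0,0,0,0,0.2],[0,0,0,0,0,0,0.4],[0,0,0,0,0,0,0.45],[0,0,0,0,0,0,0.45],[0,0,-0.3,0,0,0,0.45],[0,0,-0.8,0,0,0,0.45],[0,0,-1,0,0,0,0.45],[0,0,-1,0,0,0,0.45],[0,-0.5,-1,0,0,0,0.45],[0.2,-0.98,-0.4,0,0,0,0.45],[0.3,-0.98,0,0,0,0,0.45],[0.3,-0.98,0,0,0,0,0.45],[0.3,-0.98,0,0,0,0,0.45],[0.3,-0.98,0,0,0,0,0.45],[0.3,-0.98,0,0,0,0,0.45],[0.3,-0.98,0,0,0,0,0.45],[0.3,-0.98,0,0,0,0,0.45],[0,0,0,0,0,0,0.45],[0,0,0,0,0,0,0.45]]'; python3 d.py 490.6 -163 21 90
cat > m2.py <<'E'
from meas import *
t,s=camera("top"),camera("side");Ct,Cs=cloud(t),cloud(s)
x,y,r,z=.5781,.0966,.04,.017
k=side_top(s,Cs,x,y,r,z-.0025,z+.004);p=seg(s,k,z);print("side",pca(p),cv2.minAreaRect(cv2.convexHull(np.float32(p*1e3))))
k=side_top(t,Ct,x,y,r,z-.02,z+.02,masks(t)["white"]);p=seg(t,k,z);print("top",pca(p),cv2.minAreaRect(cv2.convexHull(np.float32(p*1e3))))
a=cv2.resize(s["image"][140:240,230:350],None,fx=3.2,fy=4);b=cv2.resize(t["image"][150:250,190:290],None,fx=4,fy=4)
cv2.imwrite("pics/ring.png",np.hstack([a,b]))
E
python3 m2.py
```

```text
t: 8.18
eef_pos: [0.5079, -0.1547, 0.1387]
orientation: [[-1.0, 0.003, 0.001], [0.003, 1.0, -0.0], [-0.001, -0.0, -1.0]]
force: [0.8, 1.1, -0.5]
width: 0.725
grasp_force: 0.0
t 8.18 turn [-0.    0.01 -0.03] shift [ 0.58 -0.28  3.92] F [ 0.8  1.1 -0.5] w 0.725 gf 0.0 pos [ 507.9 -154.7  138.7] q6 -1.57
side (array([576.66889205,  92.63921693]), np.float64(65.68813814793982), array([46.85201293, 44.07424674])) ((575.336669921875, 89.91104125976562), (47.260623931884766, 43.89250564575195), 68.97809600830078)
top (array([576.78099961, 111.10678559]), np.float64(9.976462657314642), array([40.98407706, 22.02514686])) ((576.2587890625, 110.99039459228516), (42.34035110473633, 21.75193977355957), 0.46658188104629517)
```

View pics/ring.png

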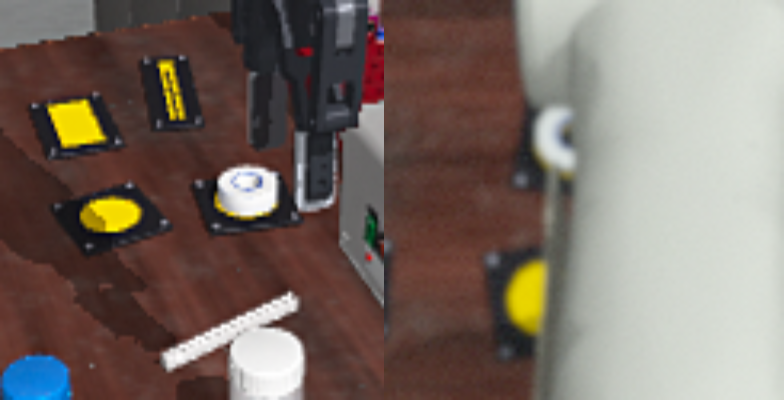

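The tape lies flat on the ring tile, at about (247,188) in the side crop. The arm blocks the top view, so I'll check its centring once the arm is clear. Next is the jar.

```bash
python3 -m crank '[[0.3,-0.15,0,0,0,-0.03,0.45],[0.28,-0.15,0.2,0,0,0,0.45],[0,0,0.6,0,0,0,0.45],[0,0,0,0,0,0,0.45],[0,0,0,0,0,0,0.45]]'; python3 d.py 490.6 -164.3 21 90
```

```text
t: 8.7
eef_pos: [0.4903, -0.1618, 0.1137]
orientation: [[-1.0, -0.004, -0.002], [-0.004, 1.0, 0.0], [0.002, 0.0, -1.0]]
force: [-0.4, -0.8, 0.8]
width: 0.728
grasp_force: 0.0
t 8.7 turn [ 0.   -0.02  0.04] shift [-0.01 -0.08  3.09] F [-0.4 -0.8  0.8] w 0.728 gf 0.0 pos [ 490.3 -161.8  113.7] q6 -1.55
```

```bash
python3 -m crank '[[-0.01,-0.08,0.6,0,0,0.04,0.45],[0,0,0.8,0,0,0,0.45],[0,0,0.8,0,0,0,0.45],[0,0,0.6,0,0,0,0.45],[0,0,0.29,0,0,0,0.45],[0,0,0,0,0,0,0.45],[0,0,0,0,0,0,0.45],[0,0,0,0,0,0,0.1],[0,0,0,0,0,0,-0.1],[0,0,0,0,0,0,-0.1],[0,0,0,0,0,0,-0.1],[0,0,0,0,0,0,-0.1],[0,0,0,0,0,0,-0.1],[0,0,0,0,0,0,-0.1]]' 30; python3 d.py 490.6 -164.3 21 90;python3 m1.py 2>&1| grep ring;
```

```text
t: 9.87
eef_pos: [0.4927, -0.1647, 0.023]
orientation: [[-1.0, 0.0, 0.004], [0.0, 1.0, -0.0], [-0.004, -0.0, -1.0]]
force: [-1.0, 2.9, 7.5]
width: 0.518
grasp_force: 30.4
t 9.87 turn [-0.    0.04 -0.  ] shift [0.07 0.01 0.07] F [-1.   2.9  7.5] w 0.518 gf 30.4 pos [ 492.7 -164.7   23. ] q6 -1.55
ring [561.5 117.7] nan [nan nan] 1 z 6.5
During handling of the above exception, another exception occurred:
```

```bash
python3 -m crank '[[0,0,-0.3,0,0,0,-0.1],[0,0,-0.8,0,0,0,-0.1],[0,0,-1,0,0,0,-0.1],[0,0,-0.8,0,0,0,-0.1],[0,0.5,-0.2,0,0,0,-0.1],[0.1,0.98,0,0,0,0,-0.1],[0.1,0.98,0,0,0,0,-0.1],[0.1,0.98,0,0,0,0,-0.1],[0.1,0.98,0,0,0,0,-0.1],[0.1,0.98,0,0,0,0,-0.1],[0.1,0.98,0,0,0,0,-0.1],[0.1,0.98,0,0,0,0,-0.1],[0.1,0.98,0,0,0,0,-0.1],[0,0.7,0,0,0,0,-0.1],[0,0.2,0,0,0,0,-0.1],[0,0,0,0,0,0,-0.1],[0,0,0,0,0,0,-0.1]]'; python3 d.py 469.5 114.2 27 90
```

```text
t: 11.38
eef_pos: [0.4673, 0.1121, 0.1145]
orientation: [[-1.0, 0.0, -0.0], [0.0, 1.0, -0.0], [0.0, -0.0, -1.0]]
force: [-0.0, 0.1, -0.1]
width: 0.513
grasp_force: 30.9
t 11.38 turn [-0. -0. -0.] shift [-0.07  0.07  2.92] F [-0.   0.1 -0.1] w 0.513 gf 30.9 pos [467.3 112.1 114.5] q6 -2.13
```

```bash
python3 -m crank '[[-0.07,0.07,0.6,0,0,0,-0.1],[0,0,0.8,0,0,0,-0.1],[0,0,0.7,0,0,0,-0.1],[0,0,0.4,0,0,0,-0.1],[0,0,0.2,0,0,0,-0.1],[0,0,0,0,0,0,-0.1],[0,0,0,0,0,0,-0.1]]'; python3 d.py 469.5 114.2 27 90
python3 - <<'E'
from meas import *
s=camera("side");C=cloud(s);m=masks(s)
k=side_top(s,C,.468,.114,.05,.003,.08,m["white"]);v,u=np.nonzero(k)
P=C[k];lo=P[:,2]<.012+.004;print("lowest",np.round(np.percentile(P[:,2],[0,1,5,99])*1e3,1),"jar x",P[:,0].min(),P[:,0].max())
t=camera("top")
a=cv2.resize(s["image"][140:240,220:340],None,fx=3.2,fy=4);b=cv2.resize(t["image"][150:250,190:290],None,fx=4,fy=4)
cv2.imwrite("pics/jar.png",np.hstack([a,b]))
E
```

```text
t: 11.97
eef_pos: [0.4701, 0.114, 0.0339]
orientation: [[-1.0, 0.002, 0.001], [0.002, 1.0, -0.0], [-0.001, -0.0, -1.0]]
force: [0.1, 0.3, -0.1]
width: 0.519
grasp_force: 30.9
t 11.97 turn [-0.    0.01 -0.02] shift [0.02 0.01 0.23] F [ 0.1  0.3 -0.1] w 0.519 gf 30.9 pos [470.1 114.   33.9] q6 -2.14
lowest [ 3.6 12.2 15.2 69.8] jar x 0.44032704022588226 0.5059301984105168
```

View pics/jar.png

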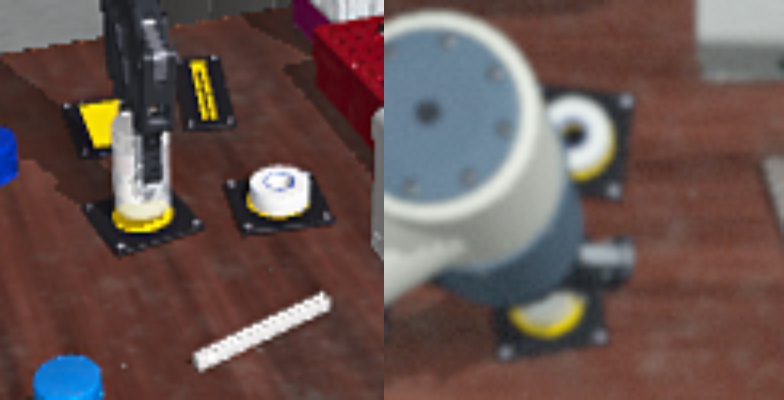

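The jar hangs upright over the disc and its foot is inside the yellow edge, at (142,215) in the side crop. I'll set it down.

```bash
python3 -m crank '[[0.02,0,0.1,0,0,0,-0.1],[0,0,0.08,0,0,0,-0.1],[0,0,0.05,0,0,0,-0.1],[0,0,0.04,0,0,0,-0.1],[0,0,0,0,0,0,-0.1],[0,0,0,0,0,0,-0.1]]'; python3 d.py 469.5 114.2 27 90
```

```text
t: 12.57
eef_pos: [0.4694, 0.1148, 0.027]
orientation: [[-1.0, -0.0, 0.002], [-0.0, 1.0, 0.0], [-0.002, 0.0, -1.0]]
force: [-6.1, -0.2, 14.1]
width: 0.521
grasp_force: 31.6
t 12.57 turn [0.   0.02 0.  ] shift [-0.   -0.02 -0.  ] F [-6.1 -0.2 14.1] w 0.521 gf 31.6 pos [469.4 114.8  27. ] q6 -2.14
```

```bash
python3 -m crank '[[0,0,-0.03,0,0,0,-0.1],[0,0,-0.01,0,0,0,0.1],[0,0,0,0,0,0,0.4],[0,0,0,0,0,0,0.4],[0,0,0,0,0,0,0.4],[0,0,-0.4,0,0,0,0.4],[0,0,-0.9,0,0,0,0.4],[0,0,-1,0,0,0,0.4],[0,0,-1,0,0,0,0.4],[0,-0.5,-0.6,0,0,0,0.4],[0,-0.98,0,0,0,0,0.4],[-0.1,-0.98,0,0,0,0,0.4],[-0.1,-0.98,0,0,0,0,0.4],[-0.1,-0.98,0,0,0,0,0.4],[-0.1,-0.98,0,0,0,0,0.4],[-0.1,-0.98,0,0,0,0,0.4],[-0.1,-0.98,0,0,0,0,0.4],[-0.1,-0.98,0,0,0,0,0.4],[-0.1,-0.98,0,0,0,0,0.4],[-0.1,-0.98,0,0,0,0,0.4]]'
python3 -m crank '[[-0.1,-0.98,0,0,0,0,0.1],[-0.1,-0.98,0,0,0,0,0.1],[-0.1,-0.98,0,0,0,0,0.1],[-0.1,-0.98,0,0,0,0,0.1],[-0.1,-0.98,0,0,0,0,0.1],[-0.1,-0.6,0,0,0,0.6,0.1],[0,0,0,0,0,0.7,0.1],[0,0,0,0,0,0.76,0.1],[0,0,0,0,0,0,0.1],[0,0,0,0,0,0,0.1]]'; python3 d.py 516 -366.1 2 79.7
cat > m3.py <<'E'
from meas import *
t,s=camera("top"),camera("side");Ct,Cs=cloud(t),cloud(s)
for n,x,y,z in(("tape",.5781,.0966,.017),("jar",.469,.1145,.062)):
    for c,C,l,w in((s,Cs,"side",None),(t,Ct,"top",masks(t)["white"])):
        e=.0025 if w is None else .01
        k=side_top(c,C,x,y,.04,z-e,z+e,w);p=seg(c,k,z);R=cv2.minAreaRect(cv2.convexHull(np.float32(p*1e3)));print(n,l,np.round(pca(p)[0],1),np.round(R[0],1),np.round(R[1],1))
b=cv2.resize(t["image"][160:260,180:300],None,fx=6,fy=6,interpolation=cv2.INTER_CUBIC)
cv2.imwrite("pics/chk.png",b)
E
python3 m3.py
```

```text
t: 14.23
eef_pos: [0.4956, -0.1959, 0.1432]
orientation: [[-1.0, 0.001, -0.0], [0.001, 1.0, 0.0], [0.0, 0.0, -1.0]]
force: [0.8, 1.2, 0.7]
width: 0.702
grasp_force: 0.0
t: 15.07
eef_pos: [0.5134, -0.3594, 0.143]
orientation: [[-0.984, 0.178, -0.001], [0.178, 0.984, 0.0], [0.001, 0.0, -1.0]]
force: [0.6, 0.5, 0.3]
width: 0.551
grasp_force: 0.0
t 15.07 turn [ 0.   -0.01  0.01] shift [-0.12 -0.2   4.7 ] F [0.6 0.5 0.3] w 0.551 gf 0.0 pos [ 513.4 -359.4  143. ] q6 -1.39
tape side [576.3  92.1] [576.3  92.6] [41.6 44. ]
tape top [578.9  97.4] [579.6  97.3] [46.2 49.8]
jar side [466.3 110.4] [465.4 108. ] [42.6 42.4]
jar top [467.6 115.1] [467.5 114. ] [44.  41.8]
```

View pics/chk.png

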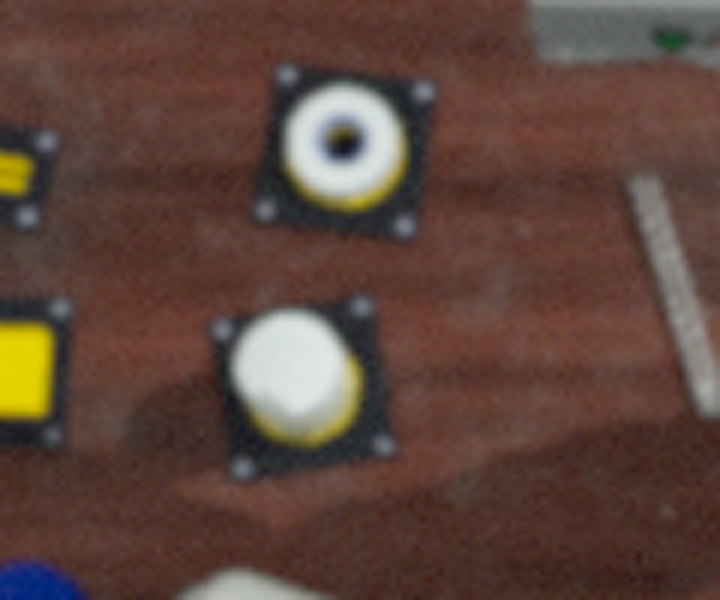

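In the crop, the tape is at (344,144) on a tile centred at (345,150). The jar lid is at (290,361) over a tile centred at (302,387). I'll compare these through the calibration and with both views' residuals.

```bash
python3 - <<'E'
from h import *
t,s=camera("top"),camera("side")
f=lambda u,v:(180+(u+.5)/6-.5,160+(v+.5)/6-.5)
for n,p,z in(("tape",(344,144),.017),("ring",(345,150),.004),("lid",(290,361),.062),("disc",(302.5,387),.004)):print(n,np.round(onz(t,*f(*p),z)*1e3,1))
# ellipse fits, side view: yellow hull vs tape top; tile corners by black
from meas import *
C=cloud(s)
for n,x,y in(("ring",.578,.096),("disc",.469,.115)):
  for c,l in((t,"top"),(s,"side")):
    g=c["image"].max(2)<75;CC=cloud(c);k=side_top(c,CC,x,y,.07,-.012,.02,g)
    q=max(cv2.findContours(cv2.morphologyEx(k.astype(np.uint8),cv2.MORPH_CLOSE,np.ones((3,3))),cv2.RETR_EXTERNAL,cv2.CHAIN_APPROX_NONE)[0],key=cv2.contourArea)
    print(n,l,"tile rect",rect(c,q,.004))
b=cv2.resize(s["image"][150:220,230:350],None,fx=6,fy=6,interpolation=cv2.INTER_CUBIC);cv2.imwrite("pics/chks.png",b)
E
```

```text
tape [578.6  97.6  17. ]
ring [579.3  98.5   4. ]
lid [470.7 115.4  62. ]
disc [469.6 116.8   4. ]
ring top tile rect [578.9 109.3 101.8  78.8  82.7 576.5 100.4]
ring side tile rect [574.1  87.4 132.   79.   82.1 566.1  85.6]
disc top tile rect [466.8 131.7 105.6  76.7  99.  458.4 132.7]
disc side tile rect [464.7 121.1 105.7  78.4  98.4 457.8 108.2]
```

View pics/chks.png

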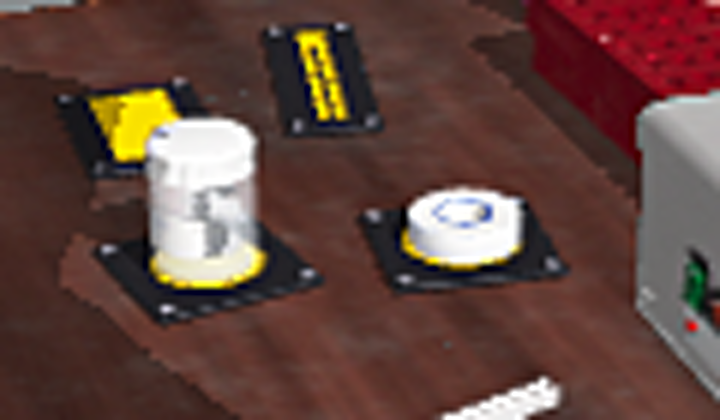

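Both tape and jar sit with an even yellow rim in the side view; the yellow spans 402–523 around the tape and 150–265 around the jar. The residuals are about 1 mm, which is good. Now the far block.

```bash
python3 -m crank '[[-0.12,-0.2,0.6,0,0,0,0.1],[0,0,0.9,0,0,0,0.1],[0,0,0.9,0,0,0,0.1],[0,0,0.9,0,0,0,0.1],[0,0,0,0,0,0,0.1],[0,0,0,0,0,0,0.1]]'; python3 d.py 516 -366.1 2 79.7
```

```text
t: 15.77
eef_pos: [0.5152, -0.3656, 0.0436]
orientation: [[-0.984, 0.179, -0.003], [0.179, 0.984, 0.001], [0.003, 0.0, -1.0]]
force: [0.3, 0.1, 1.4]
width: 0.552
grasp_force: 0.0
t 15.77 turn [ 0.   -0.04  0.  ] shift [-0.03 -0.01  1.39] F [0.3 0.1 1.4] w 0.552 gf 0.0 pos [ 515.2 -365.6   43.6] q6 -1.38
```

```bash
python3 -m crank '[[-0.03,-0.01,0.7,0,-0.04,0,0.1],[0,0,0.5,0,0,0,0.1],[0,0,0.19,0,0,0,0.1],[0,0,0,0,0,0,0.1],[0,0,0,0,0,0,0.1],[0,0,0,0,0,0,-0.1],[0,0,0,0,0,0,-0.35],[0,0,0,0,0,0,-0.35],[0,0,0,0,0,0,-0.35],[0,0,0,0,0,0,-0.35],[0,0,0,0,0,0,-0.35]]' 30; python3 d.py 516 -366.1 2 79.7
```

```text
t: 16.68
eef_pos: [0.5182, -0.3671, 0.0048]
orientation: [[-0.984, 0.179, 0.006], [0.179, 0.984, -0.002], [-0.007, -0.001, -1.0]]
force: [0.0, 0.6, 6.2]
width: 0.388
grasp_force: 31.2
t 16.68 turn [-0.01  0.08 -0.  ] shift [0.08 0.02 0.09] F [0.  0.6 6.2] w 0.388 gf 31.2 pos [ 518.2 -367.1    4.8] q6 -1.38
```

```bash
python3 -m crank '[[0,0,-0.3,0,0,0,-0.35],[0,0,-0.8,0,0,0,-0.35],[0,0,-1,0,0,0,-0.35],[0,0,-1,0,0,0,-0.35],[0,0,-1,0,0,-0.5,-0.35],[0,0,-0.4,0,0,-1,-0.35],[0,0,0,0,0,-1,-0.35],[0,0,0,0,0,-1,-0.35],[0,0,0,0,0,-1,-0.35],[0,0,0,0,0,-1,-0.35],[0,0,0,0,0,-1,-0.35],[0,0,0,0,0,-1,-0.35],[0,0,0,0,0,-1,-0.35],[0,0,0,0,0,-1,-0.35],[0,0,0,0,0,-1,-0.35],[0,0,0,0,0,-1,-0.35],[0,0,0,0,0,-1,-0.35],[0,0,0,0,0,-1,-0.35],[0,0,0,0,0,-1,-0.35],[0,0,0,0,0,-1,-0.35]]'; python3 d.py 478.6 270.2 40 177.3
```

```text
t: 18.35
eef_pos: [0.5162, -0.3663, 0.1382]
orientation: [[-0.385, -0.923, 0.003], [-0.923, 0.385, -0.0], [-0.001, -0.003, -1.0]]
force: [-1.2, 0.9, -0.4]
width: 0.387
grasp_force: 30.5
t 18.35 turn [-0.04  0.   -3.98] shift [-21.14   2.25   3.27] F [-1.2  0.9 -0.4] w 0.387 gf 30.5 pos [ 516.2 -366.3  138.2] q6 -0.02
```

```bash
python3 -m crank '[[0,0,0,0,0,-1,-0.35],[0,0,0,0,0,-1,-0.35],[0,0,0,0,0,-1,-0.35],[0,0,0,0,0,-0.98,-0.35],[0,0,0,0,0,0,-0.35],[-0.5,0,0,0,0,0,-0.35],[-0.95,0.1,0,0,0,0,-0.35],[-0.95,0.1,0,0,0,0,-0.35],[-0.95,0.1,0,0,0,0,-0.35],[-0.95,0.1,0,0,0,0,-0.35],[-0.95,0.1,0,0,0,0,-0.35],[-0.95,0.1,0,0,0,0,-0.35],[-0.95,0.1,0,0,0,0,-0.35],[-0.95,0.1,0,0,0,0,-0.35],[-0.95,0.1,0,0,0,0,-0.35],[-0.95,0.1,0,0,0,0,-0.35]]'; python3 -m crank '[[-0.95,0.1,0,0,0,0,-0.35],[-0.95,0.1,0,0,0,0,-0.35],[-0.95,0.1,0,0,0,0,-0.35],[-0.95,0.1,0,0,0,0,-0.35],[-0.95,0.1,0,0,0,0,-0.35],[-0.95,0.1,0,0,0,0,-0.35],[-0.95,0.1,0,0,0,0,-0.35],[-0.95,0.1,0,0,0,0,-0.35],[-0.95,0.1,0,0,0,0,-0.35],[-0.95,0.1,0,0,0,0,-0.35],[-0.95,0.1,0,0,0,0,-0.35],[-0.6,0.1,0,0,0,0,-0.35],[0,0,0,0,0,0,-0.35],[0,0,0,0,0,0,-0.35]]'; python3 d.py 478.6 270.2 40 177.3
```

```text
t: 19.68
eef_pos: [0.5013, -0.0635, 0.1379]
orientation: [[-0.054, -0.999, 0.004], [-0.999, 0.054, -0.0], [0.0, -0.004, -1.0]]
force: [0.5, -0.1, -0.2]
width: 0.388
grasp_force: 30.4
t: 20.85
eef_pos: [0.4824, 0.2685, 0.1372]
orientation: [[-0.052, -0.999, 0.003], [-0.999, 0.052, -0.001], [0.001, -0.003, -1.0]]
force: [0.0, 0.5, -0.6]
width: 0.386
grasp_force: 30.4
t 20.85 turn [-0.04 -0.01 -0.05] shift [-0.05  0.13  3.24] F [ 0.   0.5 -0.6] w 0.386 gf 30.4 pos [482.4 268.5 137.2] q6 -0.85
```

```bash
python3 -m crank '[[-0.05,0.13,0.6,-0.04,0,-0.05,-0.35],[0,0,0.9,0,0,0,-0.35],[0,0,0.9,0,0,0,-0.35],[0,0,0.8,0,0,0,-0.35],[0,0,0.3,0,0,0,-0.35],[0,0,0,0,0,0,-0.35],[0,0,0,0,0,0,-0.35]]'; python3 d.py 478.6 270.2 8 177.3
python3 - <<'E'
from meas import *
s=camera("side");C=cloud(s);t=camera("top")
a=cv2.resize(s["image"][130:220,210:330],None,fx=3.3,fy=4.4,interpolation=cv2.INTER_CUBIC);b=cv2.resize(t["image"][170:260,120:220],None,fx=4,fy=4.4,interpolation=cv2.INTER_CUBIC)
cv2.imwrite("pics/blk.png",np.hstack([a,b]))
E
```

```text
t: 21.43
eef_pos: [0.4798, 0.269, 0.0331]
orientation: [[-0.048, -0.999, 0.001], [-0.999, 0.048, -0.001], [0.001, -0.001, -1.0]]
force: [0.6, 0.9, -0.7]
width: 0.385
grasp_force: 30.4
t 21.43 turn [-0.01 -0.01 -0.01] shift [-0.04  0.04  0.84] F [ 0.6  0.9 -0.7] w 0.385 gf 30.4 pos [479.8 269.   33.1] q6 -0.84
```

View pics/blk.png

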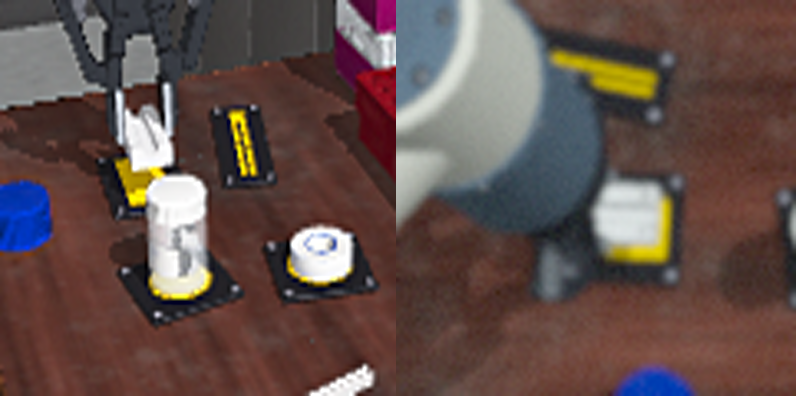

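The block hangs over its tile. Its near end, at (661,215) in the crop, is almost level with the yellow edge at (672,222). With parallax that means about 1.3 mm more in +y, which matches the planned shift.

```bash
python3 -m crank '[[-0.045,0.04,0.3,0,0,0,-0.35],[0,0,0.3,0,0,0,-0.35],[0,0,0.15,0,0,0,-0.35],[0,0,0.07,0,0,0,-0.35],[0,0,0.03,0,0,0,-0.35],[0,0,0,0,0,0,-0.35],[0,0,0,0,0,0,-0.35]]'; python3 d.py 478.6 270.2 8 177.3
```

```text
t: 22.12
eef_pos: [0.4777, 0.2705, 0.0086]
orientation: [[-0.047, -0.999, -0.0], [-0.999, 0.047, -0.001], [0.001, 0.0, -1.0]]
force: [-8.5, -3.2, 18.6]
width: 0.386
grasp_force: 32.7
t 22.12 turn [ 0.   -0.01  0.  ] shift [ 0.01 -0.03  0.02] F [-8.5 -3.2 18.6] w 0.386 gf 32.7 pos [477.7 270.5   8.6] q6 -0.85
```

```bash
python3 -m crank '[[0,0,-0.04,0,0,0,-0.35],[0,0,-0.02,0,0,0,-0.35],[0,0,0,0,0,0,-0.2],[0,0,0,0,0,0,0.1],[0,0,0,0,0,0,0.1],[0,0,0,0,0,0,0.1],[0,0,-0.4,0,0,0,0.1],[0,0,-0.9,0,0,0,0.1],[0,0,-1,0,0,0,0.1],[0,0,-1,0,0,0,0.1],[0,0,-1,0,0,0,0.1],[0.5,0,-0.2,0,0,0,0],[0.98,0,0,0,0,0,0],[0.98,0,0,0,0,0,0],[0.98,0,0,0,0,0,0],[0.98,0,0,0,0,0,-0.2],[0.98,0,0,0,0,0,-0.2],[0.98,0,0,0,0,0,-0.2],[0.98,0,0,0,0,0,-0.2],[0.98,0,0,0,0,0,-0.2]]'
python3 -m crank '[[0.98,0,0,0,0,0,-0.2],[0.98,0,0,0,0,0,-0.2],[0.98,0,0,0,0,0,-0.2],[0.98,0,0,0,0,0,-0.2],[0.98,0,0,0,0,0,-0.2],[0,0,0,0,0,1,-0.2],[0,0,0,0,0,1,-0.2],[0,0,0,0,0,1,-0.2],[0,0,0,0,0,1,-0.2],[0,0,0,0,0,1,-0.2],[0,0,0,0,0,1,-0.2],[0,0,0,0,0,1,-0.2],[0,0,0,0,0,1,-0.2],[0,0,0,0,0,1,-0.2],[0,0,0,0,0,1,-0.2],[0,0,0,0,0,1,-0.2],[0,0,0,0,0,1,-0.2],[0,0,0,0,0,1,-0.2],[0,0,0,0,0,1,-0.2]]'; python3 d.py 505 -58 30 106.5
cat > m4.py <<'E'
from meas import *
t,s=camera("top"),camera("side");Ct,Cs=cloud(t),cloud(s)
g=cv2.cvtColor(t["image"],cv2.COLOR_BGR2HSV)
for n,x,y,r,z in(("block",.4786,.2702,.055,.018),("twz",.505,-.057,.075,.008)):
    k=side_top(s,Cs,x,y,r,z-.003,z+.003);p=seg(s,k,z);R=cv2.minAreaRect(cv2.convexHull(np.float32(p*1e3)));a=pca(p)
    print(n,"side",np.round(a[0],1),np.round(a[1],1),"rect",np.round(R[0],1),np.round(R[1],1),round(R[2],1))
    w=(g[...,1]<80)&(g[...,2]>115);k=side_top(t,Ct,x,y,r,z-.012,z+.012,w).astype(np.uint8)
    nl,L,st,ce=cv2.connectedComponentsWithStats(k);k=L==1+np.argmax(st[1:,4])
    p=seg(t,k,z);R=cv2.minAreaRect(cv2.convexHull(np.float32(p*1e3)));a=pca(p)
    print(n,"top",np.round(a[0],1),np.round(a[1],1),"rect",np.round(R[0],1),np.round(R[1],1),round(R[2],1))
a=cv2.resize(s["image"][130:260,210:340],None,fx=3,fy=4,interpolation=cv2.INTER_CUBIC);b=cv2.resize(t["image"][165:295,120:320],None,fx=2,fy=4,interpolation=cv2.INTER_CUBIC)
cv2.imwrite("pics/blk2.png",np.hstack([a,b]))
E
python3 m4.py
```

```text
t: 23.78
eef_pos: [0.466, 0.0194, 0.1434]
orientation: [[-0.047, -0.999, 0.0], [-0.999, 0.047, -0.0], [0.0, -0.0, -1.0]]
force: [1.0, -0.9, 0.2]
width: 0.402
grasp_force: 0.0
t: 25.37
eef_pos: [0.4593, -0.1261, 0.1433]
orientation: [[-0.956, -0.293, -0.0], [-0.293, 0.956, -0.0], [0.0, -0.0, -1.0]]
force: [1.0, 0.0, -0.1]
width: 0.403
grasp_force: 0.0
t 25.37 turn [-0.   -0.01  0.11] shift [-2.11  1.74  3.78] F [ 1.   0.  -0.1] w 0.403 gf 0.0 pos [ 459.3 -126.1  143.3] q6 -1.34
block side [475.5 266.3] 83.5 rect [476.3 264.8] [79.2 34.3] 89.3
block top [477.9 269.4] 86.8 rect [477.9 270.2] [79.9 39.2] 84.8
twz side [505.3 -57.5] 16.1 rect [507.6 -57.2] [113.   11.8] 16.2
twz top [485.7 -60.2] 15.5 rect [485.8 -60.3] [67.1 14.5] 14.7
```

View pics/blk2.png

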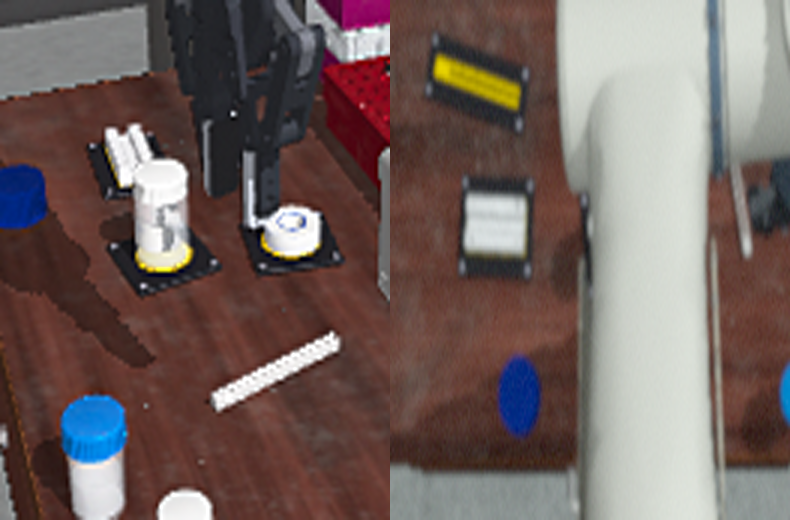

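The block covers its silhouette, with thin even rims and residuals of about 1.5 mm. The side crop shows the tweezers clear of everything, from (213,403) to (338,343). Next I'll work out their centre from the ends in the first clear top view.

```bash
python3 - <<'E'
from h import *
t=camera("top");s=camera("side")
e=[onz(t,260+(u+.5)/4-.5,180+(v+.5)/4-.5,.007)*1e3 for u,v in((109,38),(154,196))]
print(np.round(e,1),(e[0]+e[1])/2,np.linalg.norm(e[0]-e[1]),np.degrees(np.arctan2(*(e[0]-e[1])[1::-1])))
f=[onz(s,210+(u+.5)/3-.5,130+(v+.5)/4-.5,.006)*1e3 for u,v in((212,404),(340,342))];print(np.round(f,1),(f[0]+f[1])/2,np.linalg.norm(f[0]-f[1]),np.degrees(np.arctan2(*(f[1]-f[0])[1::-1])))
E
python3 d.py 506 -57 30 106.3
```

```text
[[564.  -37.7   7. ]
 [454.6 -66.4   7. ]] [509.2687879  -52.04415715   7.        ] 113.11697134927412 14.714106374617227
[[452.4 -74.7   6. ]
 [563.8 -45.5   6. ]] [508.11761412 -60.13114551   6.        ] 115.13987196981229 14.69945874906783
t 25.57 turn [-0.   -0.    0.23] shift [-2.14  1.77  3.78] F [ 0.1  0.4 -0.7] w 0.403 gf 0.0 pos [ 459.4 -126.   143.5] q6 -1.33
```

```bash
python3 d.py 508 -57 30 105.8; python3 -m crank '[[-0.7,0.58,0,0,0,0.3,-0.2],[-0.76,0.58,0.5,0,0,0,-0.3],[-0.76,0.58,0.8,0,0,0,-0.4],[0,0,0.9,0,0,0,-0.4],[0,0,0.9,0,0,0,-0.4],[0,0,0.5,0,0,0,-0.4],[0,0,0,0,0,0,-0.4],[0,0,0,0,0,0,-0.4]]'; python3 d.py 508 -57 2.5 105.8
```

```text
t 25.57 turn [-0.   -0.    0.33] shift [-2.19  1.77  3.78] F [ 0.1  0.4 -0.7] w 0.403 gf 0.0 pos [ 459.4 -126.   143.5] q6 -1.33
t: 26.23
eef_pos: [0.5084, -0.0575, 0.0354]
orientation: [[-0.962, -0.274, -0.002], [-0.274, 0.962, -0.001], [0.002, -0.001, -1.0]]
force: [1.1, -0.0, 0.7]
width: 0.299
grasp_force: 0.0
t 26.23 turn [-0.01 -0.02  0.02] shift [0.01 0.02 1.1 ] F [ 1.1 -0.   0.7] w 0.299 gf 0.0 pos [508.4 -57.5  35.4] q6 -1.49
```

```bash
python3 -m crank '[[0,0.01,0.5,0,0,0,-0.4],[0,0,0.4,0,0,0,-0.4],[0,0,0.2,0,0,0,-0.4],[0,0,0,0,0,0,-0.4],[0,0,0,0,0,0,-0.6],[0,0,0,0,0,0,-0.9],[0,0,0,0,0,0,-0.9],[0,0,0,0,0,0,-0.9],[0,0,0,0,0,0,-0.9],[0,0,0,0,0,0,-0.9]]' 25; python3 d.py 508 -57 2.5 105.8
```

```text
t: 27.07
eef_pos: [0.5097, -0.057, 0.0039]
orientation: [[-0.962, -0.273, 0.002], [-0.273, 0.962, -0.001], [-0.002, -0.001, -1.0]]
force: [-1.0, 0.9, 6.4]
width: 0.086
grasp_force: 27.3
t 27.07 turn [-0.01  0.02  0.01] shift [0.05 0.02 0.05] F [-1.   0.9  6.4] w 0.086 gf 27.3 pos [509.7 -57.    3.9] q6 -1.49
```

```bash
python3 -m crank '[[0,0,-0.3,0,0,0,-0.9],[0,0,-0.8,0,0,0,-0.9],[0,0,-1,0,0,0,-0.9],[0,0,-1,0,0,0,-0.9],[0,0,-1,0,0,-0.46,-0.9],[0,0,-0.4,0,0,-1,-0.9],[0,0,0,0,0,-1,-0.9],[0,0,0,0,0,-1,-0.9],[0,0,0,0,0,-1,-0.9],[0,0,0,0,0,-1,-0.9],[0,0,0,0,0,-1,-0.9],[0,0,0,0,0,-1,-0.9],[0,0,0,0,0,-1,-0.9],[0,0,0,0,0,-1,-0.9],[0,0,0,0,0,-1,-0.9],[0,0,0,0,0,-1,-0.9],[0,0,0,0,0,-1,-0.9],[0,0,0,0,0,-1,-0.9],[0,0,0,0,0,0,-0.9]]'; python3 d.py 579.6 300 40 168.1
python3 - <<'E'
from meas import *
t,s=camera("top"),camera("side")
a=cv2.resize(s["image"][120:260,210:410],None,fx=3.8,fy=3.8,interpolation=cv2.INTER_CUBIC);cv2.imwrite("pics/tw.png",a)
E
```

```text
t: 28.65
eef_pos: [0.5085, -0.0569, 0.1381]
orientation: [[-0.117, -0.993, 0.0], [-0.993, 0.117, -0.0], [0.0, -0.0, -1.0]]
force: [-0.4, -0.1, -0.4]
width: 0.087
grasp_force: 26.5
t 28.65 turn [-0.   -0.    1.03] shift [-12.13   0.13   3.27] F [-0.4 -0.1 -0.4] w 0.087 gf 26.5 pos [508.5 -56.9 138.1] q6 -0.31
```

View pics/tw.png

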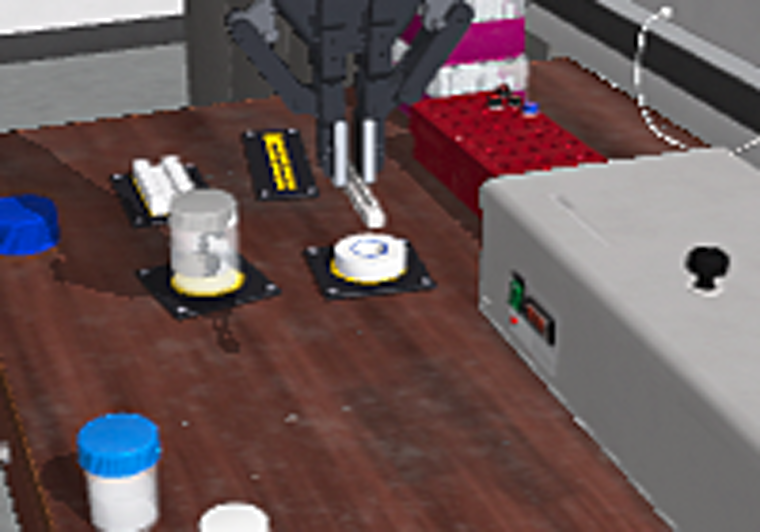

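The tweezers are held level, with their near end at (375,222). I'll go to their tile.

```bash
python3 -m crank '[[0,0,0,0,0,1,-0.9],[0,0,0,0,0,0.03,-0.9],[-0.6,0,0,0,0,0,-0.9],[-0.98,0.01,0,0,0,0,-0.9],[-0.98,0.01,0,0,0,0,-0.9],[-0.98,0.01,0,0,0,0,-0.9],[-0.98,0.01,0,0,0,0,-0.9],[-0.98,0.01,0,0,0,0,-0.9],[-0.98,0.01,0,0,0,0,-0.9],[-0.98,0.01,0,0,0,0,-0.9],[-0.98,0.01,0,0,0,0,-0.9],[-0.98,0.01,0,0,0,0,-0.9],[-0.98,0.01,0,0,0,0,-0.9],[-0.98,0.01,0,0,0,0,-0.9],[-0.75,0.01,0.4,0,0,0,-0.9],[0,0,0.7,0,0,0,-0.9],[0,0,0,0,0,0,-0.9],[0,0,0,0,0,0,-0.9]]'; python3 d.py 579.6 300 40 168.1
cat > m5.py <<'E'
from meas import *
z=manip.sense()["eef_pos"]
s=camera("side");C=cloud(s);h=cv2.cvtColor(s["image"],cv2.COLOR_BGR2HSV)
k=side_top(s,C,z[0],z[1],.075,z[2]-.01,z[2]+.012,(h[...,1]<90)&(h[...,2]>90))
P=C[k]-z;a=np.radians(78.1);l=P[:,0]*np.cos(a)+P[:,1]*np.sin(a);w=-P[:,0]*np.sin(a)+P[:,1]*np.cos(a)
i=np.abs(w)<.012;print("n",i.sum(),"along mm",np.round(np.percentile(l[i],[0,2,50,100])*1e3,1),"across",np.round(np.median(w[i])*1e3,1),"z",np.round(np.percentile(P[i][:,2],[5,50,95])*1e3,1),"ang",pca(P[i][:,:2])[1])
E
python3 m5.py
```

```text
t: 30.25
eef_pos: [0.5803, 0.299, 0.1033]
orientation: [[-0.208, -0.978, -0.003], [-0.978, 0.208, -0.003], [0.003, 0.002, -1.0]]
force: [0.4, -0.2, 0.1]
width: 0.078
grasp_force: 26.5
t 30.25 turn [ 0.02 -0.04 -0.02] shift [-0.03  0.03  2.11] F [ 0.4 -0.2  0.1] w 0.078 gf 26.5 pos [580.3 299.  103.3] q6 -0.92
n 43 along mm [-58.2 -57.8 -13.3  30.6] across 0.7 z [-2.3  3.2 10.9] ang 76.98798671446215
```

```bash
python3 -m crank '[[-0.02,0.03,0.6,0,-0.04,-0.02,-0.9],[0,0,0.9,0,0,0,-0.9],[0,0,0.7,0,0,0,-0.9],[0,0,0.4,0,0,0,-0.9],[0,0,0.2,0,0,0,-0.9],[0,0,0,0,0,0,-0.9],[0,0,0,0,0,0,-0.9]]'; python3 d.py 579.6 299.7 7.5 168.1; python3 m5.py
```

```text
t: 30.88
eef_pos: [0.5814, 0.3006, 0.0221]
orientation: [[-0.207, -0.978, 0.003], [-0.978, 0.207, 0.004], [-0.004, -0.002, -1.0]]
force: [0.7, -0.7, -0.2]
width: 0.081
grasp_force: 26.5
t 30.88 turn [-0.02  0.05 -0.01] shift [0.04 0.05 0.49] F [ 0.7 -0.7 -0.2] w 0.081 gf 26.5 pos [581.4 300.6  22.1] q6 -0.92
n 43 along mm [-57.3 -56.7 -13.5  42.4] across -1.0 z [-3.9  2.6 10.4] ang 76.95163338015385
```

```bash
python3 -m crank '[[0.03,0.05,0.25,0,0.04,0,-0.9],[0,0,0.12,0,0,0,-0.9],[0,0,0.06,0,0,0,-0.9],[0,0,0.04,0,0,0,-0.9],[0,0,0,0,0,0,-0.9],[0,0,0,0,0,0,-0.9]]'; python3 d.py 579.6 299.7 7.5 168.1
```

```text
t: 31.43
eef_pos: [0.5785, 0.3001, 0.0079]
orientation: [[-0.207, -0.978, 0.0], [-0.978, 0.207, -0.001], [0.0, -0.0, -1.0]]
force: [-5.5, -1.0, 9.7]
width: 0.082
grasp_force: 27.6
t 31.43 turn [-0.   -0.01 -0.  ] shift [ 0.01 -0.04  0.01] F [-5.5 -1.   9.7] w 0.082 gf 27.6 pos [578.5 300.1   7.9] q6 -0.93
```

```bash
python3 -m crank '[[0,0,-0.04,0,0,0,-0.9],[0,-0.02,-0.01,0,0,0,-0.9],[0,0,0,0,0,0,-0.8],[0,0,0,0,0,0,-0.6],[0,0,0,0,0,0,-0.4],[0,0,0,0,0,0,-0.4],[0,0,-0.3,0,0,0,-0.4],[0,0,-0.8,0,0,0,-0.4],[0,0,-1,0,0,0,-0.4],[0,0,-1,0,0,0,-0.4],[0,0,-1,0,0,0,-0.4],[0.6,0,0,0,0,0,-0.4],[0.98,0,0,0,0,0,-0.4],[0.98,0,0,0,0,0,-0.4],[0.98,0,0,0,0,0,-0.4],[0.98,0,0,0,0,0,-0.4],[0.98,0,0,0,0,0,-0.4],[0.98,0,0,0,0,0,-0.4],[0.98,0,0,0,0,0,-0.4],[0.98,0,0,0,0,0,-0.4]]'
python3 -m crank '[[0.98,0,0,0,0,0,-0.4],[0.98,0,0,0,0,0,-0.4],[0.98,0,0,0,0,0,-0.4],[0.98,0,0,0,0,0,-0.4],[0.98,0,0,0,0,0,-0.4],[0.98,0,0,0,0,0,-0.4],[0.98,0,0,0,0,0,-0.4],[0.98,0,0,0,0,0,-0.4],[0.98,0,0,0,0,0,-0.4],[0.98,0,0,0,0,0,-0.4],[0,0,0,0,0,0,-0.4]]'
cat > m6.py <<'E'
from meas import *
t,s=camera("top"),camera("side");Ct,Cs=cloud(t),cloud(s)
g=cv2.cvtColor(t["image"],cv2.COLOR_BGR2HSV)
for n,x,y,r,z in(("tape",.5781,.0966,.035,.017),("jar",.469,.1145,.035,.062),("block",.4786,.2702,.055,.018),("twz",.5796,.3,.07,.012)):
    k=side_top(s,Cs,x,y,r,z-.003,z+.004,masks(s)["white"]);p=seg(s,k,z);R=cv2.minAreaRect(cv2.convexHull(np.float32(p*1e3)));a=pca(p)
    print(n,"side",np.round(a[0],1),np.round(a[1],1),"rect",np.round(R[0],1),np.round(R[1],1),round(R[2],1))
    w=(g[...,1]<80)&(g[...,2]>105);k=side_top(t,Ct,x,y,r,z-.014,z+.012,w).astype(np.uint8)
    nl,L,st,ce=cv2.connectedComponentsWithStats(k);k=L==1+np.argmax(st[1:,4])
    p=seg(t,k,z);R=cv2.minAreaRect(cv2.convexHull(np.float32(p*1e3)));a=pca(p)
    print(n,"top",np.round(a[0],1),np.round(a[1],1),"rect",np.round(R[0],1),np.round(R[1],1),round(R[2],1))
a=cv2.resize(s["image"][140:215,225:345],None,fx=3.3,fy=7,interpolation=cv2.INTER_CUBIC);b=cv2.resize(t["image"][165:250,130:260],None,fx=3,fy=6.1765,interpolation=cv2.INTER_CUBIC)
cv2.imwrite("pics/fin.png",np.hstack([a,b]))
E
python3 m6.py
```

```text
t: 33.1
eef_pos: [0.5266, 0.051, 0.1318]
orientation: [[-0.207, -0.978, 0.001], [-0.978, 0.207, -0.0], [0.0, -0.001, -1.0]]
force: [0.4, -0.6, 0.0]
width: 0.299
grasp_force: 0.0
t: 34.02
eef_pos: [0.4649, -0.2391, 0.1318]
orientation: [[-0.21, -0.978, 0.0], [-0.978, 0.21, -0.002], [0.002, -0.001, -1.0]]
force: [-0.3, 1.2, 0.4]
width: 0.304
grasp_force: 0.0
tape side [589.4  85.4] 62.3 rect [589.6  87.4] [41.7 15.3] 68.0
tape top [580.   98.1] 55.9 rect [580.4  97.4] [51.6 50.2] 44.1
jar side [466.4 110.2] 87.6 rect [465.8 108.7] [43.1 42.2] 73.7
jar top [467.1 114.9] 27.0 rect [467.5 115.2] [44.7 43.5] 44.7
block side [475.5 266.1] 82.5 rect [476.3 264.4] [79.5 33.8] 86.0
block top [477.8 268.9] 86.3 rect [478.8 268.9] [82.9 40.8] 89.3
twz side [586.6 335. ] 73.9 rect [585.6 334. ] [33.3  7.2] 79.0
twz top [580.  297.8] 77.5 rect [580.8 300.8] [114.   13.6] 77.0
```

View pics/fin.png

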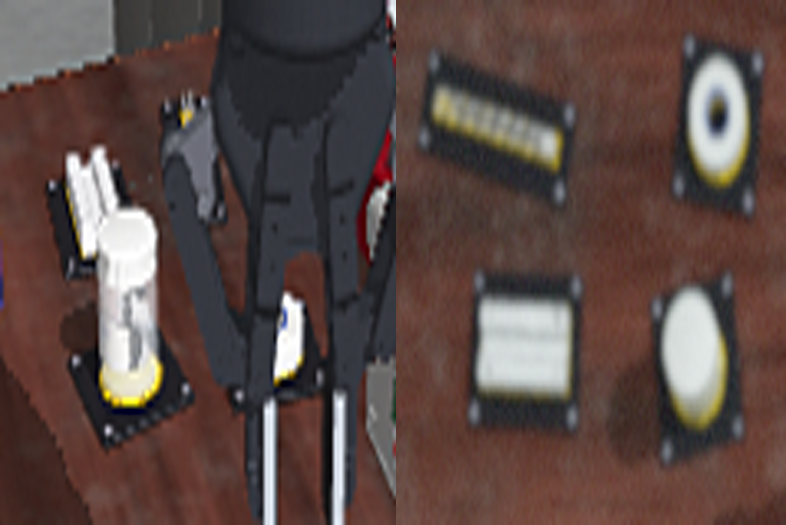

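The final picture shows all four on their silhouettes: tweezers (495,128), tape (718,115), block (523,347) and jar (690,345). Yellow rims show around them, the residuals are about 1–2 mm and the gripper is clear. I'll hand in.

```bash
python3 -c "
from plant import manip
print(manip.hand_in())"
```

```text
the job is handed in; nothing more can be done
None
```

I placed the tape, jar, clamp block and tweezers on their matching tiles in that order, within about 1–2 mm by the cameras, left the bystanders alone, and handed in at about 34 s of the 112 s; no verdict came back.

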